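Slide a tuner module under the spring clip of a test jig

ROBOT

A 7-joint arm with a two-finger parallel gripper is mounted at the origin on the work surface. World frame = base frame: x ahead of the robot, y to its left, z up, the work surface at z = 0. Lengths are in m, angles in rad, forces in N, time in s.
With the tool pointing down it reaches from about 0.4 to 0.925 m from the base axis. Payload 4.1 kg.
Tool frame: the origin (TCP) lies midway between the tips of the shut fingers; the grasp point (between the pads) lies 19 mm behind it; z points along the fingers, y is the line along which they close (so a half turn about z gives the same grasp; the last joint's range is limited). The gripper opens to 85 mm and grips with 20 to 120 N. Pads are 22 mm wide; open, the fingers measure 114 mm over their backs; the gripper's body (76 mm by 85 mm) begins 54 mm behind the grasp point. The pads swing forward as they close: fully open they stand 13 mm farther back than shut.
Start: joints at [1.16, 0.398, 0.045, 1.537, -0.019, 1.207, -0.051], TCP at [0.199, -0.619, 0.231] pointing down, gripper open.
Joint ranges: [-2.82, 2.82], [-0.49, 2.23], [-1.37, 1.46], [0, 2.46], [-1.36, 4.5], [0.23, 2], [-2.94, 2.94]. Speed limits (rad/s): [2.57, 2.57, 3.14, 3.14, 3.14, 3.14, 3.14].

INTERFACE

Orientations are given as a 3x3 rotation matrix whose columns are the frame's x, y, z axes.
In Python, from bench import env gives the robot as it stands.
- The arm moves only by the tool play_rows, never from a script. Its argument "steps" is a list of rows, each an object with "offset": the shift along the tool's x, y, z in m, a list of three; "rotation": the turn, a rotation vector about the tool's x, y, z in rad, a list of three; "jaw": the closure, from 0 (fully open) to 1 (shut). A call has 1 to 10 rows; each row is the pose to reach, as a shift and turn from the pose commanded when the call began, along the tool's axes at that moment; what a row does not reach only later rows make up. A row lasts 1/8 s, in which the tool goes at most 62.5 mm and 10.7 degrees, less where a joint would pass 70% of its speed; a pose out of reach is approached as far as the arm can. A call with a gripper value outside its range is refused whole. The fingers move at their own pace and stop on an object; the grip force is fixed at half the most. Time passes only in rows, so rows that repeat a pose let the fingers close. It gives the time, the measured TCP pose, the force, the opening and the grip force at its end, in the units of the state.
- env.read_state(): the state, without advancing time (a new reading comes with each control period).
- env.camera(name): name is "scene" or "side" or "wrist"; returns a dict with "image" (400x640x3 uint8, red, green, blue), "depth" (400x640 float32, m along the optical axis (not along the pixel's ray), 0 where there is no reading), "vfov" (degrees; the focal length in pixels is half the picture's height over the tangent of half this angle, whatever the lens; pixels are square), "cx", "cy" (the principal point, pixels), "world_from_camera" (4x4, takes a point from camera to world coordinates); the wrist camera has in their place "hand_eye" (4x4, takes a point from camera to tool coordinates, whose origin is the TCP and whose axes are the flange's). Camera axes: x right, y down, z forward; pixel columns grow to the right and rows downward; lengths in m; the calibration is good to about 2 mm. A picture is of the moment at which its call begins: read the wrist's pose just before it.
- env.hand_in(): hands the job in; it is judged then, once.
The state is a dict: "clock": time; "joints": joint angles; "dq": joint speeds; "joint_torque": joint torques, N m; "eef_pos": TCP position; "ee_rot": TCP orientation; "ft_force": force on the tool from outside, world axes, zero at the start; "ft_torque": the same for the moment, N m; "finger_gap": finger opening in m; "grip_force": force on a finger pad.
Only numpy, scipy, OpenCV 4.12 (cv2) and the standard library are available. Lean on these libraries where they do the work, as an engineer would, in place of code of your own. Each camera call takes 0.05 s, during which the arm holds its last target. There are 200 camera calls.

TASK

Load the flat tuner module into the test jig: press the spring clip's long paddle down with one fingertip so that its jaw lifts, and keep it down while the other fingertip pushes the module along its guides, beneath the jaw, right up against the end stop. Only then let the paddle up, so that the jaw clamps the module, and move clear. Only touch and push: do not lift the module out of its guides, and leave the loose things round about where they are.

Things in the scene. Friction and masses are not known exactly. Their poses are not given: they have to be found in the camera images.
- jig: Test jig, fixed to the bench: black base plate 205 x 130 x 8 mm (jig x -130 to 75, y -44 to 86) with a raised dark steel deck, top at z 18. 'Jig' numbers are mm in this body's frame. Origin: on the bench surface under the guide channel's centreline; x = the way the module is pushed, y = towards the clip's paddle, z up.
- stop (a point): Middle of the end stop's face, at deck level (jig 38, 0, 18). The black stop crosses the channel, top at z 32. The channel before it: deck (x -120 to 60, y -33 to 33) with two guide rails along x, inner faces at y -26.5 and 26.5, tops at z 24. Site axes are the jig's.
- hinge (a point): Middle of the clip's hinge line (jig -45, 38, 26), which runs along the jig's x between two small posts at x -124 and 36, tops at z 32.
- clip (a joint): Angle of the steel spring clip, a see-saw on the hinge. 0 = at rest, jaw down, blocking the channel; grows as the paddle is pressed and the jaw lifts; hard stop at 0.42. The spring returns it: 0.06 N m at 0, 0.14 N m at 0.42 (pressing 22 mm from the hinge: 3 to 7 N). The jaw bears on a module under it at about 0.235; above 0.27 the module passes freely.
- paddle (a point): Middle of the paddle's top. Plate 110 x 40 x 4 mm, jig x -120 to -10, y 41 to 80; top z 29 (inner edge) to 34 (outer) at rest. Press anywhere along it; a fingertip may slide along x. At clip angle 0.36 it slopes 0.21 rad down outwards, top at z 24 at jig y 58, so a fingertip on it is below the module's top. Under it only the base plate (z 8).
- jaw (a point): Underside of the jaw, at its end towards the waiting module (jig 0, -1, 25 at rest, 7 mm above the deck). The jaw is a rounded steel lip 30 mm long (jig x 0 to 30), 10 mm wide, on an arm that arches over the rail; fully lifted the arm reaches z 60.
- module: Flat tuner module in a steel can, 60 (x) x 50 (y) x 16 (z) mm, about 110 g, on the deck between the rails (1.5 mm play each side). Origin: centre of its underside; axes as the jig's. It waits with its front 5 to 25 mm short of the jaw (origin at jig x -55 to -35). Home against the stop: origin at jig 8, 0, 18. Rear face at its own x -30; top at jig z 34.
- knob: Bystander: brass control knob, 20 mm across, 15 mm high, on the jig's base plate beyond the paddle. Origin under its centre.
- capacitor: Bystander: blue capacitor can standing beside the jig, 18 mm across, 30 mm high. Origin under its centre.
- relay: Bystander: clear relay block 28 x 20 x 22 mm beside the jig. Origin under its centre.
- screwdriver: Bystander: red screwdriver 160 mm long, lying along its x.
- tin: Bystander: small open aluminium dish, 64 mm across, 30 mm high. Origin under its centre.
- spool: Bystander: grey wire spool lying flat, 54 mm across, 35 mm high. Origin under its centre.
- torch: Bystander: black torch lying along its x, 120 mm long, 30 mm high. Origin under the middle of its body.
Not all that is in view belongs to the job. Several things look just like the jig: the one meant starts nearest to the robot's base.

How it is judged:
By the outcome, as a careful person would: the job done as asked, in the order asked, and still so for the second after the job is handed in, with the robot touching nothing.
It also fails if it takes over 48 s, if anything falls off the work surface, if the arm or the gripper's body presses on something with over 40 N, if the wrist force passes 120 N, or if a joint passes its speed limit or range.

## Working session

There is one attempt and no reset: what is moved stays moved. The work goes in short steps, Python scripts to look and compute and a tool call to move; the robot and the scene stay as the last step left them, time stands still between calls to the robot, and variables do not carry over. Pictures are saved under pics/ and viewed, at most 10 in all, crops included, and the job is handed in when it is done.

Besides the shell and the picture viewer there is one more tool, called after "Request:" by a JSON object that holds its "api" and its "payload", one argument or row to a line. play_rows: Moves the arm, as the interface text tells. Its arguments: {"type":"object","properties":{"steps":{"type":"array","items":{"type":"object","properties":{"offset":{"type":"array","items":{"type":"number"}},"rotation":{"type":"array","items":{"type":"number"}},"jaw":{"type":"number"}}}}},"required":["steps"]}

```bash
mkdir -p pics; ls
cat > h.py <<'E'
import numpy as np, cv2
from bench import env
def cam(n):
    s=env.read_state(); c=env.camera(n)
    h,w=c["depth"].shape; f=h/2/np.tan(np.radians(c["vfov"])/2)
    if "hand_eye" in c:
        T=np.eye(4);T[:3,:3]=s["ee_rot"];T[:3,3]=s["eef_pos"];W=T@c["hand_eye"]
    else: W=c["world_from_camera"]
    c["W"]=np.array(W);c["f"]=f
    return c
def cloud(c):
    d=c["depth"];v,u=np.mgrid[:d.shape[0],:d.shape[1]]
    P=np.stack([(u-c["cx"])/c["f"]*d,(v-c["cy"])/c["f"]*d,d],-1)
    return P@c["W"][:3,:3].T+c["W"][:3,3]
def ray(c,u,v,z):
    d=c["W"][:3,:3]@np.array([(u-c["cx"])/c["f"],(v-c["cy"])/c["f"],1]);o=c["W"][:3,3]
    return o+d*(z-o[2])/d[2]
def proj(c,p):
    q=np.linalg.inv(c["W"])@np.append(p,1);return c["cx"]+c["f"]*q[0]/q[2],c["cy"]+c["f"]*q[1]/q[2]
def save(n,im,x=None): cv2.imwrite("pics/"+n,im[...,::-1])
E
python3 - <<'E'
from h import *
for n in("scene","side"):
    c=cam(n);save(n+"0.png",c["image"]);np.savez(n+"0.npz",**{k:c[k] for k in c});print(n,c["f"],c["W"].round(3).tolist())
s=env.read_state();print(s["clock"],s["eef_pos"],s["ee_rot"],s["ft_force"])
E
```

```text
pics
scene 400.0248895025212 [[0.435, 0.525, -0.732, 1.187], [0.9, -0.254, 0.353, -0.199], [-0.0, -0.812, -0.583, 0.491], [0.0, 0.0, 0.0, 1.0]]
side 363.68642096290705 [[0.847, -0.362, 0.389, 0.353], [-0.531, -0.584, 0.614, -0.429], [0.005, -0.727, -0.687, 0.568], [0.0, 0.0, 0.0, 1.0]]
0.1 [ 0.19924961 -0.61811334  0.23037029] [[ 9.51760132e-01  3.06842354e-01 -6.48769501e-04]
 [ 3.06843020e-01 -9.51758713e-01  1.64742630e-03]
 [-1.11971859e-04 -1.76702507e-03 -9.99998433e-01]] [ 0.3024664  -0.61163163  0.12010749]
```

View pics/scene0.png

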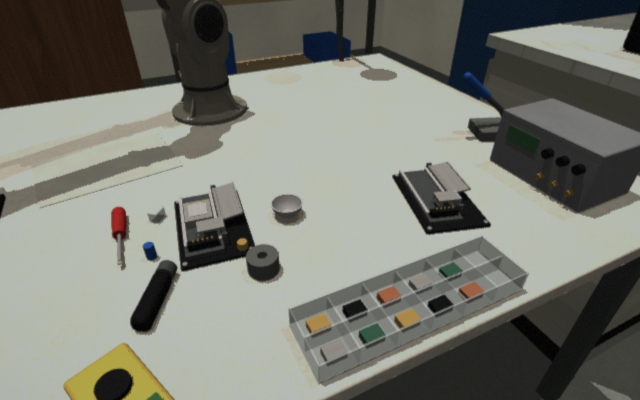

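View pics/side0.png

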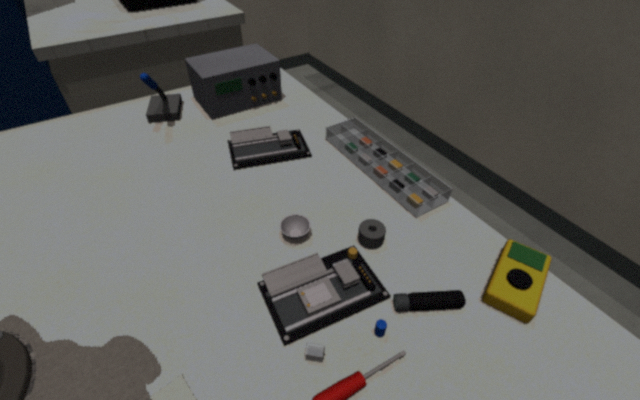

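Candidates for the jig: scene (213,222) = side (322,292), and scene (440,197) = side (268,147). The first is nearer the base and holds a module, so that is the one. The paddle side lies towards world +y and the stop towards world +x (scene (205,240)).

Run:
```python
from h import *
for n,box in(("scene",(165,170,265,275)),("side",(250,240,395,345))):
    c=dict(np.load(n+"0.npz"));im=c["image"];x0,y0,x1,y1=box
    print(n,[ (ray(c,u,v,0)).round(3).tolist() for u,v in ([(213,222),(440,197)] if n=="scene" else [(322,292),(268,147)])])
    cr=im[y0:y1,x0:x1];k=500//(y1-y0)
    save(n+"crop.png",cv2.resize(cr,None,fx=k,fy=k,interpolation=cv2.INTER_CUBIC))
    P=cloud(c);
    m=((im.max(-1)<60)&(P[...,2]>0.003)).astype(np.uint8);k0=np.zeros_like(m);k0[y0:y1,x0:x1]=1;m*=k0
    Q=P[y0:y1,x0:x1].reshape(-1,3);Q=Q[(Q[:,2]>.004)]
    print(len(Q),Q.min(0),Q.max(0),np.histogram(Q[:,2],bins=np.arange(0,.07,.004)))
    m=cv2.morphologyEx(m,cv2.MORPH_CLOSE,np.ones((5,5)))
    cs=max(cv2.findContours(m,0,2)[0],key=cv2.contourArea)
    hull=cv2.convexHull(cs)[:,0]
    H=np.array([ray(c,u,v,.008)[:2] for u,v in hull],np.float32)
    r=cv2.minAreaRect(H*1000);print(r);print(cv2.boxPoints(r))
```

```text
scene [[0.55, -0.122, -0.0], [0.676, 0.331, 0.0]]
5677 [ 0.45667632 -0.22622809  0.00403042] [ 1.18724359 -0.05296442  0.49086038] (array([   0, 1470,  226,  222,  663,  505,  401,  890,  923,   73,  253,
          0,    0,    0,    0,    0,    0]), array([0.   , 0.004, 0.008, 0.012, 0.016, 0.02 , 0.024, 0.028, 0.032,
       0.036, 0.04 , 0.044, 0.048, 0.052, 0.056, 0.06 , 0.064, 0.068]))
((582.43701171875, -132.23358154296875), (148.1007843017578, 204.56942749023438), 75.75845336914062)
[[ 465.0786   -178.8451  ]
 [ 663.3611   -229.17128 ]
 [ 699.7954    -85.62207 ]
 [ 501.51294   -35.295883]]
side [[0.56, -0.129, 0.0], [0.681, 0.327, 0.0]]
8045 [ 0.35307289 -0.42918622  0.00404595] [ 0.72345941 -0.05260628  0.56842005] (array([   0, 1680,  405,  440, 1264,  718,  531, 1370, 1168,  114,  301,
          0,    0,    0,    0,    0,    0]), array([0.   , 0.004, 0.008, 0.012, 0.016, 0.02 , 0.024, 0.028, 0.032,
       0.036, 0.04 , 0.044, 0.048, 0.052, 0.056, 0.06 , 0.064, 0.068]))
((563.4163208007812, -139.18264770507812), (146.55026245117188, 209.76168823242188), 83.69576263427734)
[[ 451.12354  -200.49792 ]
 [ 659.61676  -223.5314  ]
 [ 675.7091    -77.86737 ]
 [ 467.21588   -54.833893]]
```

View pics/sidecrop.png

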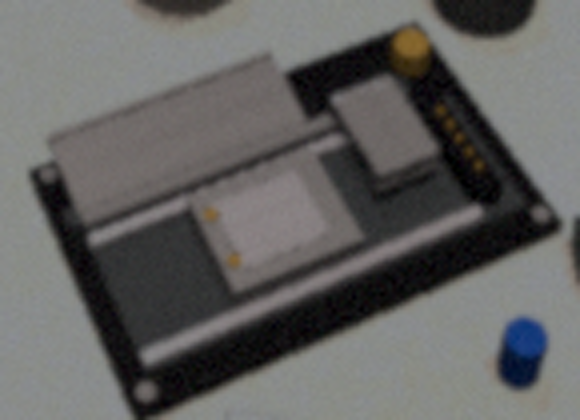

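The side crop shows the paddle at (180,140), module at (280,225), jaw plate at (385,130), stop at (470,160). Plate corners are about (32,172), (415,25), (560,228) and (140,418).

Run:
```python
from h import *
c=dict(np.load("side0.npz"))
co=[(32,172),(415,25),(560,228),(140,416)]
J=np.array([(-130,86),(75,86),(75,-44),(-130,-44)],float)
W=np.array([ray(c,250+u/4-.4,240+v/4-.4,.007)[:2]*1000 for u,v in co])
print(W.round(1))
def fit(J,W):
    a=J-J.mean(0);b=W-W.mean(0);th=np.arctan2((a[:,0]*b[:,1]-a[:,1]*b[:,0]).sum(),(a*b).sum())
    R=np.array([[np.cos(th),-np.sin(th)],[np.sin(th),np.cos(th)]]);t=W.mean(0)-R@J.mean(0)
    return th,t,(J@R.T+t-W)
th,t,r=fit(J,W);print(th,t,r.round(1))
allp=[]
for n in("side","scene"):
    c=dict(np.load(n+"0.npz"));P=cloud(c).reshape(-1,3)*1000
    im=c["image"].reshape(-1,3).astype(int)
    R=np.array([[np.cos(th),-np.sin(th)],[np.sin(th),np.cos(th)]])
    j=(P[:,:2]-t)@R
    k=(P[:,2]>4.5)&(P[:,2]<60)&(j[:,0]>-145)&(j[:,0]<90)&(j[:,1]>-58)&(j[:,1]<100)
    m=np.zeros((180,280),np.uint8)
    ij=np.c_[j[k,0]+160,j[k,1]+70].astype(int);m[ij[:,1],ij[:,0]]=255
    m=cv2.morphologyEx(m,cv2.MORPH_CLOSE,np.ones((5,5)));m=cv2.morphologyEx(m,cv2.MORPH_OPEN,np.ones((9,9)))
    cs=max(cv2.findContours(m,0,2)[0],key=cv2.contourArea);print(n,cv2.minAreaRect(cs),"expect",(132.5,91))
    # module: points z~34 in channel
    mk=(np.abs(P[:,2]-34)<4)&(np.abs(j[:,1])<24)&(j[:,0]>-100)&(j[:,0]<-2)
    q=j[mk];print("mod",len(q),np.percentile(q,[1,50,99],axis=0).round(1).tolist(),np.median(P[mk,2]))
    pk=(j[:,1]>41)&(j[:,1]<80)&(j[:,0]>-118)&(j[:,0]<-12)&(P[:,2]>20);print("pad z",np.median(P[pk,2]))
    dk=(np.abs(j[:,1])<20)&(j[:,0]>-115)&(j[:,0]<-95);print("deck",np.median(P[dk,2]))
```

```text
[[ 468.7  -54.4]
 [ 667.9  -76.9]
 [ 653.4 -203.6]
 [ 455.5 -180.7]]
-0.11217215541605569 [ 586.36338126 -152.84028773] [[-1.9  1.6]
 [ 2.6  1.1]
 [ 2.6 -1.4]
 [-3.3 -1.3]]
side ((131.5, 90.5), (127.0, 203.0), 90.0) expect (132.5, 91)
mod 904 [[-76.7, -23.5], [-48.4, -1.1], [-17.8, 23.4]] 33.0288112870501
pad z 30.161903741691475
deck 16.878433113586723
scene ((137.85494995117188, 91.52440643310547), (199.36431884765625, 128.06785583496094), 0.7538483738899231) expect (132.5, 91)
mod 501 [[-74.4, -22.6], [-40.5, 0.2], [-13.8, 23.5]] 32.86546847269539
pad z 29.8537902007861
deck 16.654072324178316
```

Jig origin is about (0.587,-0.1525), yaw about -0.108. I'll move above it and set the finger opening on the way.

Request:
{"api": "play_rows", "payload": {
  "steps": [
    {"offset": [0.045,-0.04,0],"rotation": [0,0,0.05],"jaw": 0.3},
    {"offset": [0.09,-0.08,0],"rotation": [0,0,0.1],"jaw": 0.3},
    {"offset": [0.135,-0.12,0],"rotation": [0,0,0.15],"jaw": 0.3},
    {"offset": [0.18,-0.16,0],"rotation": [0,0,0.2],"jaw": 0.3},
    {"offset": [0.225,-0.2,0],"rotation": [0,0,0.25],"jaw": 0.3},
    {"offset": [0.27,-0.24,0],"rotation": [0,0,0.3],"jaw": 0.3},
    {"offset": [0.315,-0.28,0],"rotation": [0,0,0.34],"jaw": 0.3},
    {"offset": [0.36,-0.32,0],"rotation": [0,0,0.38],"jaw": 0.3},
    {"offset": [0.4,-0.36,0],"rotation": [0,0,0.42],"jaw": 0.3},
    {"offset": [0.44,-0.393,0],"rotation": [0,0,0.42],"jaw": 0.3}
  ]
}}

```text
clock: 1.35
eef_pos: [0.4979, -0.1075, 0.2311]
ee_rot: [[0.994, -0.107, -0.0], [-0.107, -0.994, -0.0], [-0.0, 0.0, -1.0]]
ft_force: [0.4, -0.4, 0.3]
finger_gap: 0.0598
grip_force: 0.0
```

Run:
```python
from h import *
s=env.read_state();print(s["clock"],s["eef_pos"],s["finger_gap"],s["dq"].__array__().round(3) if hasattr(s["dq"],"__array__") else s["dq"])
c=cam("wrist");save("wrist1.png",c["image"]);np.savez("wrist1.npz",**c)
s=env.read_state();print(s["eef_pos"],np.array(s["ee_rot"]).round(3).tolist(),s["ft_force"])
print(c["f"],c["hand_eye"].round(3).tolist())
```

```text
1.35 [ 0.49792814 -0.10754418  0.2311245 ] 0.05979082898615782 [-0.516  0.255 -0.306 -0.283  0.133  0.044 -0.861]
[ 0.50197507 -0.0993636   0.23147177] [[0.995, -0.097, 0.004], [-0.097, -0.995, 0.006], [0.003, -0.006, -1.0]] [3.45958406 5.97662736 0.52008779]
308.26289588623223 [[-0.001, -0.947, -0.321, 0.082], [1.0, -0.0, -0.0, 0.0], [0.0, -0.321, 0.947, -0.142], [0.0, 0.0, 0.0, 1.0]]
```

View pics/wrist1.png

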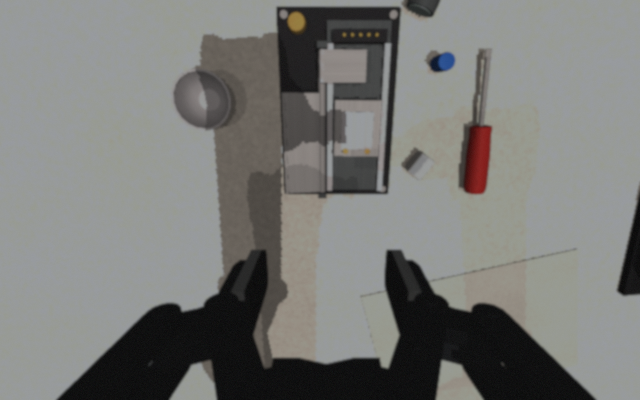

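The wrist view shows the plate corners at about (277,8), (399,8), (388,193) and (284,193), the module at (357,128), and the knob at (296,21). The arm was still settling, so I'll retake the view and fit it.

Run:
```python
from h import *
cam("wrist");cam("wrist");c=cam("wrist");np.savez("wrist2.npz",**c)
s=env.read_state();print(s["clock"],s["eef_pos"],np.array(s["ee_rot"]).round(4).tolist(),s["ft_force"])
im=c["image"];P=cloud(c)*1000
th,t=-.107,np.array([587,-152.5])
for it in range(3):
    R=np.array([[np.cos(th),-np.sin(th)],[np.sin(th),np.cos(th)]])
    j=(P[...,:2]-t)@R
    reg=(P[...,2]>4)&(P[...,2]<60)&(j[...,0]>-145)&(j[...,0]<90)&(j[...,1]>-58)&(j[...,1]<100)
    m=np.zeros((200,290),np.uint8);q=j[reg];m[(q[:,1]+80).astype(int),(q[:,0]+160).astype(int)]=255
    m=cv2.morphologyEx(m,cv2.MORPH_CLOSE,np.ones((5,5)));m=cv2.morphologyEx(m,cv2.MORPH_OPEN,np.ones((11,11)))
    r=cv2.minAreaRect(max(cv2.findContours(m,0,2)[0],key=cv2.contourArea))
    a=r[2] if r[2]<45 else r[2]-90
    d=np.array(r[0])-160+np.array([0,80])+.5-np.array([-27.5,21]);print("rect",r,d.round(1),a)
    t=t+R@d; th+=np.radians(a)
print(th,t)
R=np.array([[np.cos(th),-np.sin(th)],[np.sin(th),np.cos(th)]]);j=(P[...,:2]-t)@R
def md(k,n):print(n,k.sum(),np.percentile(j[k],[2,50,98],axis=0).round(1).tolist(),np.median(P[k][:,2]).round(1))
Z=P[...,2]
md((abs(Z-34)<4)&(abs(j[...,1])<24)&(j[...,0]<-3)&(j[...,0]>-100),"module")
md((Z>26)&(j[...,1]<84)&(j[...,1]>44)&(j[...,0]<5),"paddle")
md((Z>38)&(Z<60)&(j[...,0]<50)&(j[...,0]>-20)&(abs(j[...,1])<30),"jaw")
md((abs(j[...,1])<15)&(j[...,0]<-90)&(j[...,0]>-110),"deck")
# bright module mask contour by colour, at z=34
u=[proj(c,np.append(R@np.array(p[:2])+t,p[2])/1000) for p in [(-130,86,8),(75,86,8),(75,-44,8),(-130,-44,8)]];print(np.round(u,1).tolist())
save("wrist2.png",cv2.resize(im[0:210,260:420],None,fx=3.5,fy=2.8,interpolation=cv2.INTER_CUBIC))
```

```text
1.55 [ 0.49753696 -0.10882402  0.23084137] [[0.9944, -0.1054, -0.0011], [-0.1054, -0.9944, -0.0002], [-0.0011, 0.0003, -1.0]] [-0.44166424  0.00161507 -0.2822388 ]
rect ((133.0, 102.5), (129.0, 204.0), 90.0) [1. 2.] 0.0
rect ((132.0, 100.5), (129.0, 204.0), 90.0) [0. 0.] 0.0
rect ((132.0, 100.5), (129.0, 204.0), 90.0) [0. 0.] 0.0
-0.107 [ 588.20787285 -150.61823402]
module 2503 [[-76.2, -23.0], [-46.6, 0.0], [-18.8, 23.0]] 33.9
paddle 12726 [[-110.6, 45.1], [-81.8, 64.4], [-18.2, 82.6]] 286.3
jaw 1194 [[-0.5, -5.3], [14.4, 11.8], [28.8, 29.2]] 41.7
deck 1828 [[-108.0, -14.8], [-96.2, -2.9], [-90.2, 12.3]] 269.8
[[284.7, 193.6], [277.2, 4.7], [403.1, 5.4], [389.0, 194.1]]
```

View pics/wrist2.png

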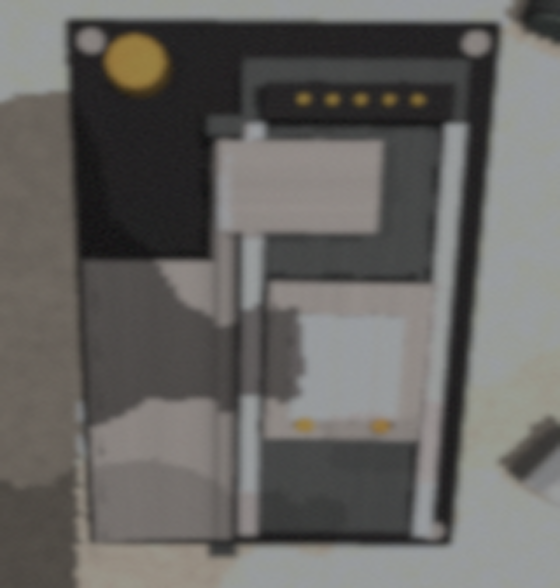

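Jig origin is now (0.5882,-0.1506), yaw -0.107. The module's rear face is at jig x of about -77.5. The TCP is at jig (-94.6, 31.9), so I shift to (-98.6, 36.5) and go down, staying clear of the paddle.

Request:
{"api": "play_rows", "payload": {
  "steps": [
    {"offset": [-0.004,-0.0046,0.03],"rotation": [0,0,0],"jaw": 0.3},
    {"offset": [-0.004,-0.0046,0.07],"rotation": [0,0,0],"jaw": 0.3},
    {"offset": [-0.004,-0.0046,0.11],"rotation": [0,0,0],"jaw": 0.3},
    {"offset": [-0.004,-0.0046,0.15],"rotation": [0,0,0],"jaw": 0.3},
    {"offset": [-0.004,-0.0046,0.175],"rotation": [0,0,0],"jaw": 0.3},
    {"offset": [-0.004,-0.0046,0.186],"rotation": [0,0,0],"jaw": 0.3},
    {"offset": [-0.004,-0.0046,0.186],"rotation": [0,0,0],"jaw": 0.3},
    {"offset": [-0.004,-0.0046,0.186],"rotation": [0,0,0],"jaw": 0.3}
  ]
}}

```text
clock: 2.55
eef_pos: [0.495, -0.1052, 0.0464]
ee_rot: [[0.994, -0.109, 0.002], [-0.109, -0.994, -0.001], [0.002, 0.001, -1.0]]
ft_force: [0.0, -0.7, 0.7]
finger_gap: 0.0595
grip_force: 0.0
```

```bash
cat >> h.py <<'E'
def jig():
    th,t=-.107,np.array([588.2,-150.6]);R=np.array([[np.cos(th),-np.sin(th)],[np.sin(th),np.cos(th)]]);return th,t,R
def status():
    th,t,R=jig();s=env.read_state();p=np.array(s["eef_pos"])*1000;f=np.array(s["ft_force"])
    print("t",round(s["clock"],2),"tcp jig",((p[:2]-t)@R).round(1),"z",p[2].round(1),"F jig",(f[:2]@R).round(1),f[2].round(1),"gap",round(s["finger_gap"]*1000,1))
def jawz(n="side"):
    th,t,R=jig();c=cam(n);P=cloud(c)*1000;j=(P[...,:2]-t)@R;Z=P[...,2]
    k=(Z>36)&(Z<75)&(j[...,0]<32)&(j[...,0]>-4)&(abs(j[...,1]-10)<22)
    print("jaw",k.sum(),np.percentile(np.c_[j[k],Z[k]],[5,50,95],axis=0).round(1).tolist());return c,j,Z
E
python3 - <<'E'
from h import *
status();c,j,Z=jawz();
x=c["image"][210:350,225:425];save("side3.png",cv2.resize(x,None,fx=4,fy=4,interpolation=cv2.INTER_CUBIC))
E
```

```text
t 2.55 tcp jig [-97.5  35.2] z 46.4 F jig [ 0.1 -0.7] 0.7 gap 59.5
jaw 351 [[-0.9, -6.3, 38.7], [12.8, 11.2, 40.8], [27.3, 30.2, 42.3]]
```

View pics/side3.png

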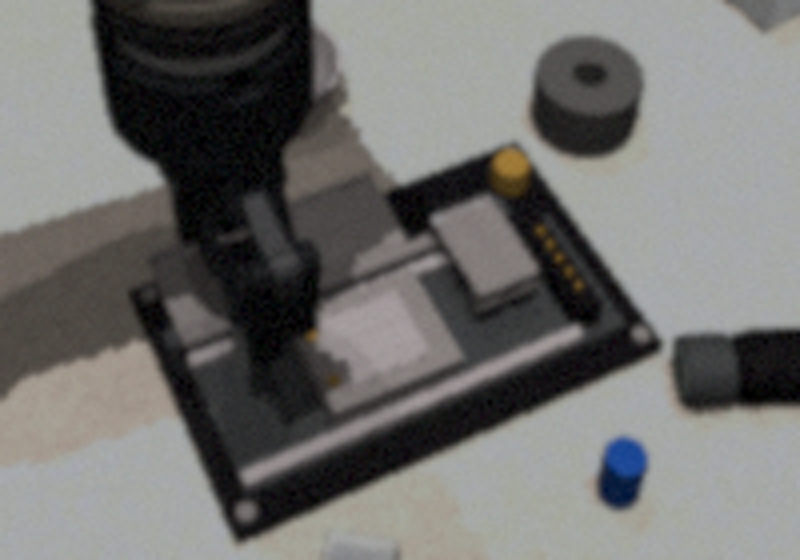

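Finger B stands in the channel behind the module, at crop (265,350), with clearance. Next I lower in small steps until contact.

Request:
{"api": "play_rows", "payload": {
  "steps": [
    {"offset": [0,-0.001,0.006],"rotation": [0,0,0],"jaw": 0.3},
    {"offset": [0,-0.001,0.01],"rotation": [0,0,0],"jaw": 0.3},
    {"offset": [0,-0.001,0.012],"rotation": [0,0,0],"jaw": 0.3},
    {"offset": [0,-0.001,0.012],"rotation": [0,0,0],"jaw": 0.3}
  ]
}}

```text
clock: 3.1
eef_pos: [0.4941, -0.1036, 0.033]
ee_rot: [[0.994, -0.108, -0.0], [-0.108, -0.994, -0.0], [-0.0, 0.0, -1.0]]
ft_force: [0.0, 0.1, -0.2]
finger_gap: 0.0598
grip_force: 0.0
```

Run:
```python
from h import *
status();jawz()
```

```text
t 3.1 tcp jig [-98.6  36.7] z 33.0 F jig [-0.   0.1] -0.2 gap 59.8
jaw 347 [[-0.7, -6.7, 38.8], [13.2, 10.7, 40.8], [27.2, 30.2, 42.4]]
```

Request:
{"api": "play_rows", "payload": {
  "steps": [
    {"offset": [0,0,0.002],"rotation": [0,0,0],"jaw": 0.3},
    {"offset": [0,0,0.004],"rotation": [0,0,0],"jaw": 0.3},
    {"offset": [0,0,0.004],"rotation": [0,0,0],"jaw": 0.3}
  ]
}}

```text
clock: 3.52
eef_pos: [0.4941, -0.1036, 0.0291]
ee_rot: [[0.994, -0.108, -0.0], [-0.108, -0.994, -0.0], [-0.0, 0.0, -1.0]]
ft_force: [-0.2, 0.5, 0.2]
finger_gap: 0.0601
grip_force: 0.0
```

Run:
```python
from h import *
status();jawz()
```

```text
t 3.52 tcp jig [-98.6  36.7] z 29.1 F jig [-0.2  0.4] 0.2 gap 60.1
jaw 346 [[-0.8, -6.4, 38.5], [12.7, 11.0, 40.8], [27.2, 29.7, 42.4]]
```

Request:
{"api": "play_rows", "payload": {
  "steps": [
    {"offset": [0,0,0.002],"rotation": [0,0,0],"jaw": 0.3},
    {"offset": [0,0,0.004],"rotation": [0,0,0],"jaw": 0.3},
    {"offset": [0,0,0.004],"rotation": [0,0,0],"jaw": 0.3}
  ]
}}

```text
clock: 3.95
eef_pos: [0.4946, -0.1033, 0.0254]
ee_rot: [[0.994, -0.108, 0.001], [-0.108, -0.994, 0.0], [0.0, -0.0, -1.0]]
ft_force: [0.1, 1.4, 2.3]
finger_gap: 0.0601
grip_force: 1.0
```

Run:
```python
from h import *
status();jawz()
```

```text
t 3.95 tcp jig [-98.1  37.1] z 25.4 F jig [-0.1  1.4] 2.3 gap 60.1
jaw 342 [[-1.1, -5.6, 38.4], [12.7, 9.8, 42.8], [27.1, 29.1, 44.8]]
```

Request:
{"api": "play_rows", "payload": {
  "steps": [
    {"offset": [0,0,0.002],"rotation": [0,0,0],"jaw": 0.3},
    {"offset": [0,0,0.003],"rotation": [0,0,0],"jaw": 0.3},
    {"offset": [0,0,0.003],"rotation": [0,0,0],"jaw": 0.3}
  ]
}}

```text
clock: 4.38
eef_pos: [0.4946, -0.1033, 0.0223]
ee_rot: [[0.994, -0.108, 0.001], [-0.108, -0.994, 0.0], [0.0, -0.0, -1.0]]
ft_force: [0.3, 2.0, 3.5]
finger_gap: 0.0597
grip_force: 1.5
```

Run:
```python
from h import *
status();jawz()
```

```text
t 4.38 tcp jig [-98.2  37.1] z 22.3 F jig [0. 2.] 3.5 gap 59.7
jaw 353 [[-1.1, -4.8, 38.0], [12.5, 8.3, 44.4], [26.8, 29.2, 48.1]]
```

Request:
{"api": "play_rows", "payload": {
  "steps": [
    {"offset": [0,0,0.002],"rotation": [0,0,0],"jaw": 0.3},
    {"offset": [0,0,0.0035],"rotation": [0,0,0],"jaw": 0.3},
    {"offset": [0,0,0.0035],"rotation": [0,0,0],"jaw": 0.3}
  ]
}}

```text
clock: 4.8
eef_pos: [0.4946, -0.1035, 0.0188]
ee_rot: [[0.994, -0.108, 0.001], [-0.108, -0.994, 0.0], [0.001, -0.0, -1.0]]
ft_force: [0.8, 2.6, 3.7]
finger_gap: 0.06
grip_force: 2.0
```

Run:
```python
from h import *
status();jawz()
```

```text
t 4.8 tcp jig [-98.1  36.8] z 18.8 F jig [0.5 2.7] 3.7 gap 60.0
jaw 344 [[-1.1, -3.5, 40.0], [12.4, 7.3, 46.8], [27.1, 29.6, 52.2]]
```

Request:
{"api": "play_rows", "payload": {
  "steps": [
    {"offset": [0,0,0.001],"rotation": [0,0,0],"jaw": 0.3},
    {"offset": [0,0,0.002],"rotation": [0,0,0],"jaw": 0.3},
    {"offset": [0,0,0.002],"rotation": [0,0,0],"jaw": 0.3}
  ]
}}

```text
clock: 5.22
eef_pos: [0.4945, -0.1037, 0.0168]
ee_rot: [[0.994, -0.108, 0.001], [-0.108, -0.994, -0.0], [0.001, 0.0, -1.0]]
ft_force: [0.9, 2.6, 3.4]
finger_gap: 0.0599
grip_force: 2.2
```

Run:
```python
from h import *
status();c,j,Z=jawz();th,t,R=jig()
# jaw plate slope
P=cloud(c)*1000;k=(Z>36)&(Z<75)&(j[...,0]<26)&(j[...,0]>2)&(j[...,1]>-3)&(j[...,1]<25)
print("slope",np.polyfit(j[k][:,1],Z[k],1))
```

```text
t 5.22 tcp jig [-98.2  36.6] z 16.8 F jig [0.6 2.6] 3.4 gap 59.9
jaw 324 [[-1.2, -2.7, 42.6], [12.2, 7.7, 48.7], [26.8, 29.7, 54.3]]
slope [5.10844565e-03 4.97532274e+01]
```

Jaw lift is about 12 mm, i.e. an angle of about 0.30. I'll go 1.5 mm lower to get nearer 0.35.

Request:
{"api": "play_rows", "payload": {
  "steps": [
    {"offset": [0,0,0.001],"rotation": [0,0,0],"jaw": 0.3},
    {"offset": [0,0,0.0015],"rotation": [0,0,0],"jaw": 0.3},
    {"offset": [0,0,0.0015],"rotation": [0,0,0],"jaw": 0.3}
  ]
}}

```text
clock: 5.65
eef_pos: [0.4945, -0.1038, 0.0154]
ee_rot: [[0.994, -0.108, 0.0], [-0.108, -0.994, -0.0], [0.0, 0.0, -1.0]]
ft_force: [0.4, 1.6, 4.3]
finger_gap: 0.06
grip_force: 2.3
```

Run:
```python
from h import *
status();c,j,Z=jawz();P=cloud(c)*1000
c0=dict(np.load("side0.npz"));P0=cloud(c0)*1000;th,t,R=jig()
for PP in(P0,P):
    j=(PP[...,:2]-t)@R;Z=PP[...,2]
    k=(Z>36)&(Z<75)&(j[...,0]<26)&(j[...,0]>2)&(abs(j[...,1]-10)<30)
    b=[(y,round(float(np.percentile(Z[k&(abs(j[...,1]-y)<2.5)],90)),1)) for y in(-5,0,5,10,15,20,25,30) if (k&(abs(j[...,1]-y)<2.5)).sum()>3];print(b)
```

```text
t 5.65 tcp jig [-98.2  36.5] z 15.4 F jig [0.2 1.6] 4.3 gap 60.0
jaw 312 [[-1.1, -1.9, 43.7], [12.3, 7.4, 49.8], [27.1, 29.2, 56.0]]
[(-5, 42.2), (0, 41.9), (5, 41.9), (10, 41.8), (15, 41.9), (20, 42.2), (25, 41.8), (30, 42.0)]
[(0, 55.5), (5, 56.4), (10, 54.5), (15, 52.8), (20, 50.6), (25, 48.3), (30, 46.8)]
```

The jaw plate slope gives a clip angle of about 0.37, which is clear of the hard stop. Pushing now.

Request:
{"api": "play_rows", "payload": {
  "steps": [
    {"offset": [0.004,0,0],"rotation": [0,0,0],"jaw": 0.3},
    {"offset": [0.008,0,0],"rotation": [0,0,0],"jaw": 0.3},
    {"offset": [0.011,0,0],"rotation": [0,0,0],"jaw": 0.3},
    {"offset": [0.014,0,0],"rotation": [0,0,0],"jaw": 0.3},
    {"offset": [0.017,0,0],"rotation": [0,0,0],"jaw": 0.3},
    {"offset": [0.02,0,0],"rotation": [0,0,0],"jaw": 0.3},
    {"offset": [0.02,0,0],"rotation": [0,0,0],"jaw": 0.3}
  ]
}}

```text
clock: 6.58
eef_pos: [0.5104, -0.1053, 0.0145]
ee_rot: [[0.994, -0.107, -0.008], [-0.107, -0.994, 0.0], [-0.008, 0.001, -1.0]]
ft_force: [-4.9, 2.9, 7.7]
finger_gap: 0.0598
grip_force: 4.5
```

```bash
cat >> h.py <<'E'
def look(n="side"):
    status();th,t,R=jig();c,j,Z=jawz(n)
    k=(Z>36)&(Z<75)&(j[...,0]<26)&(j[...,0]>2)&(j[...,1]>5)&(j[...,1]<32)
    B=[(y,np.percentile(Z[q],90)) for y in(8,12,16,20,24,28) for q in[k&(abs(j[...,1]-y)<2.5)] if q.sum()>3]
    if len(B)>2: print("jaw angle",-np.arctan(np.polyfit(*zip(*B),1)[0]).round(3))
    k=(abs(Z-33)<4)&(abs(j[...,1]+14)<8)&(j[...,0]>-100)&(j[...,0]<37)
    if k.sum()>5: print("module top x",k.sum(),np.percentile(j[k][:,0],[2,98]).round(1),"z",np.median(Z[k]).round(1))
    return c,j,Z
E
python3 -c "
from h import *
look()"
```

```text
t 6.58 tcp jig [-82.2  36.7] z 14.5 F jig [-5.1  2.4] 7.7 gap 59.8
jaw 307 [[-1.0, -1.5, 44.7], [12.3, 8.0, 50.5], [27.1, 29.5, 57.0]]
jaw angle 0.454
module top x 319 [-83.4 -12.7] z 33.1
```

Force is modest. The tip sank 0.9 mm towards the hard stop, so I'll raise 1 mm while pushing on.

Request:
{"api": "play_rows", "payload": {
  "steps": [
    {"offset": [0.002,0,-0.0005],"rotation": [0,0,0],"jaw": 0.3},
    {"offset": [0.005,0,-0.001],"rotation": [0,0,0],"jaw": 0.3},
    {"offset": [0.008,0,-0.001],"rotation": [0,0,0],"jaw": 0.3},
    {"offset": [0.01,0,-0.001],"rotation": [0,0,0],"jaw": 0.3},
    {"offset": [0.01,0,-0.001],"rotation": [0,0,0],"jaw": 0.3}
  ]
}}

```text
clock: 7.25
eef_pos: [0.5242, -0.1072, 0.0163]
ee_rot: [[0.994, -0.108, -0.0], [-0.108, -0.994, -0.0], [0.0, 0.0, -1.0]]
ft_force: [-3.1, 0.9, 5.0]
finger_gap: 0.0597
grip_force: 2.2
```

```bash
python3 -c "
from h import *
c,j,Z=look()
save('side4.png',cv2.resize(c['image'][210:350,225:425],None,fx=4,fy=4,interpolation=cv2.INTER_CUBIC))"
```

```text
t 7.25 tcp jig [-68.3  36.3] z 16.3 F jig [-3.2  0.5] 5.0 gap 59.7
jaw 317 [[-1.2, -2.4, 43.3], [12.0, 7.3, 49.4], [26.8, 29.2, 55.4]]
jaw angle 0.376
module top x 317 [-67.9   0.6] z 33.1
```

View pics/side4.png

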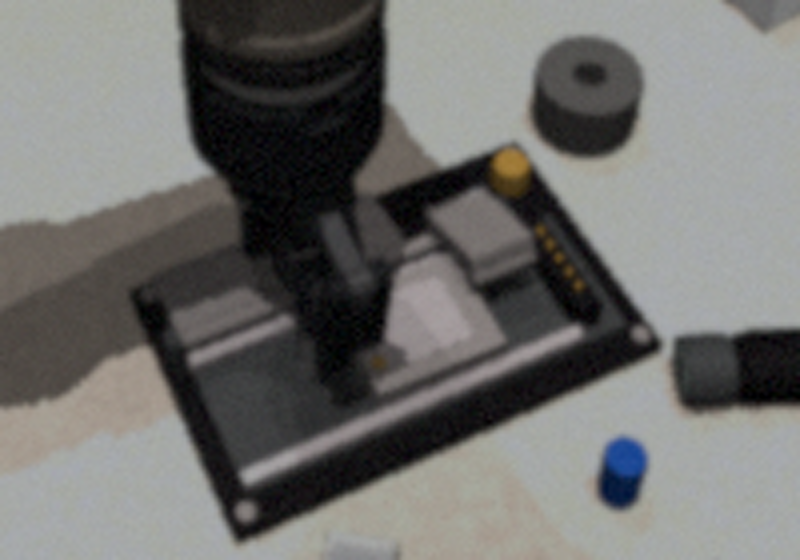

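The module's front is just entering beneath the lifted jaw at crop (480,310). Continue.

Request:
{"api": "play_rows", "payload": {
  "steps": [
    {"offset": [0.002,0,0],"rotation": [0,0,0],"jaw": 0.3},
    {"offset": [0.005,0,0],"rotation": [0,0,0],"jaw": 0.3},
    {"offset": [0.008,0,0],"rotation": [0,0,0],"jaw": 0.3},
    {"offset": [0.011,0,0],"rotation": [0,0,0],"jaw": 0.3},
    {"offset": [0.014,0,0],"rotation": [0,0,0],"jaw": 0.3},
    {"offset": [0.017,0,0],"rotation": [0,0,0],"jaw": 0.3},
    {"offset": [0.018,0,0],"rotation": [0,0,0],"jaw": 0.3},
    {"offset": [0.018,0,0],"rotation": [0,0,0],"jaw": 0.3}
  ]
}}

```text
clock: 8.3
eef_pos: [0.5423, -0.1088, 0.0163]
ee_rot: [[0.994, -0.108, 0.001], [-0.108, -0.994, -0.0], [0.001, 0.0, -1.0]]
ft_force: [-2.3, 0.5, 4.2]
finger_gap: 0.0598
grip_force: 2.3
```

```bash
python3 -c "
from h import *
look()"
```

```text
t 8.3 tcp jig [-50.1  36.6] z 16.3 F jig [-2.4  0.3] 4.2 gap 59.8
jaw 321 [[-1.2, -2.3, 42.9], [12.5, 7.4, 48.9], [27.2, 29.5, 54.8]]
jaw angle 0.356
module top x 311 [-50.6  18.6] z 33.1
```

Request:
{"api": "play_rows", "payload": {
  "steps": [
    {"offset": [0.002,0,0],"rotation": [0,0,0],"jaw": 0.3},
    {"offset": [0.005,0,0.0003],"rotation": [0,0,0],"jaw": 0.3},
    {"offset": [0.008,0,0.0003],"rotation": [0,0,0],"jaw": 0.3},
    {"offset": [0.011,0,0.0003],"rotation": [0,0,0],"jaw": 0.3},
    {"offset": [0.014,0,0.0003],"rotation": [0,0,0],"jaw": 0.3},
    {"offset": [0.014,0,0.0003],"rotation": [0,0,0],"jaw": 0.3}
  ]
}}

```text
clock: 9.1
eef_pos: [0.5567, -0.1104, 0.0161]
ee_rot: [[0.994, -0.108, 0.001], [-0.108, -0.994, -0.0], [0.001, -0.0, -1.0]]
ft_force: [-1.2, 1.2, 4.1]
finger_gap: 0.0596
grip_force: 2.2
```

```bash
python3 -c "
from h import *
look()"
```

```text
t 9.1 tcp jig [-35.6  36.6] z 16.1 F jig [-1.3  1.1] 4.1 gap 59.6
jaw 276 [[-0.8, -2.3, 42.9], [14.5, 4.5, 49.5], [27.1, 29.4, 55.5]]
jaw angle 0.363
module top x 308 [-35.7  34.4] z 33.1
```

Request:
{"api": "play_rows", "payload": {
  "steps": [
    {"offset": [0.001,0,0],"rotation": [0,0,0],"jaw": 0.3},
    {"offset": [0.002,0,0],"rotation": [0,0,0],"jaw": 0.3},
    {"offset": [0.003,0,0],"rotation": [0,0,0],"jaw": 0.3},
    {"offset": [0.003,0,0],"rotation": [0,0,0],"jaw": 0.3}
  ]
}}

```text
clock: 9.65
eef_pos: [0.558, -0.1106, 0.0158]
ee_rot: [[0.994, -0.108, -0.002], [-0.108, -0.994, -0.0], [-0.002, 0.0, -1.0]]
ft_force: [-4.7, 3.0, 5.2]
finger_gap: 0.0599
grip_force: 3.1
```

```bash
python3 -c "
from h import *
look()"
```

```text
t 9.65 tcp jig [-34.3  36.5] z 15.8 F jig [-5.   2.5] 5.2 gap 59.9
jaw 260 [[0.3, -2.0, 43.8], [15.3, 4.4, 49.4], [27.5, 29.2, 55.9]]
jaw angle 0.402
module top x 301 [-38.2  34.4] z 33.2
```

Request:
{"api": "play_rows", "payload": {
  "steps": [
    {"offset": [0.001,0,-0.0003],"rotation": [0,0,0],"jaw": 0.3},
    {"offset": [0.002,0,-0.0003],"rotation": [0,0,0],"jaw": 0.3},
    {"offset": [0.003,0,-0.0005],"rotation": [0,0,0],"jaw": 0.3},
    {"offset": [0.004,0,-0.0005],"rotation": [0,0,0],"jaw": 0.3},
    {"offset": [0.004,0,-0.0005],"rotation": [0,0,0],"jaw": 0.3}
  ]
}}

```text
clock: 10.32
eef_pos: [0.5582, -0.1108, 0.0157]
ee_rot: [[0.994, -0.109, -0.01], [-0.109, -0.994, 0.001], [-0.01, 0.001, -1.0]]
ft_force: [-11.3, 2.9, 10.7]
finger_gap: 0.0601
grip_force: 6.7
```

```bash
python3 -c "
from h import *
c,j,Z=look()
save('side5.png',cv2.resize(c['image'][240:330,290:410],None,fx=6,fy=6,interpolation=cv2.INTER_CUBIC))"
```

```text
t 10.32 tcp jig [-34.1  36.4] z 15.7 F jig [-11.5   1.7] 10.7 gap 60.1
jaw 247 [[1.8, -2.1, 43.9], [15.8, 4.1, 49.4], [27.6, 29.2, 56.0]]
jaw angle 0.404
module top x 308 [-36.8  35.3] z 33.2
```

View pics/side5.png

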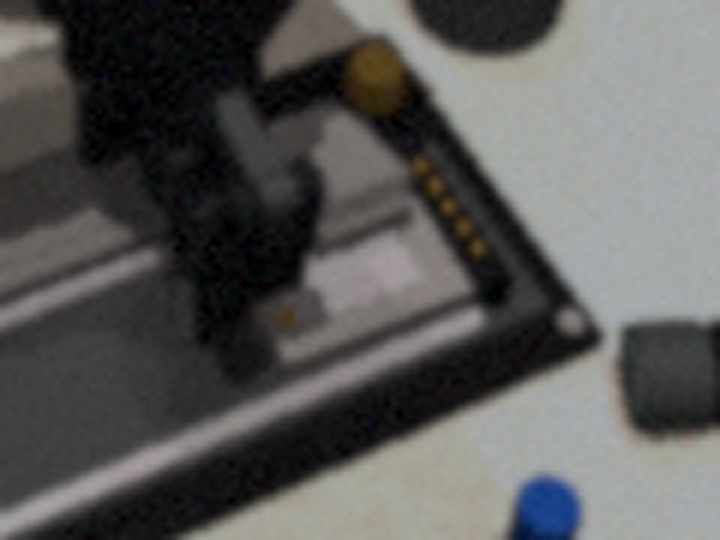

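The module's front edge meets the black stop at (480,290) in the crop. Force rose to 11 N with no further movement, so it is home. I'll ease back a little with the paddle still held, then check.

Request:
{"api": "play_rows", "payload": {
  "steps": [
    {"offset": [-0.002,0,0],"rotation": [0,0,0],"jaw": 0.3},
    {"offset": [-0.005,0,0],"rotation": [0,0,0],"jaw": 0.3},
    {"offset": [-0.008,0,0],"rotation": [0,0,0],"jaw": 0.3},
    {"offset": [-0.009,0,0],"rotation": [0,0,0],"jaw": 0.3},
    {"offset": [-0.009,0,0],"rotation": [0,0,0],"jaw": 0.3}
  ]
}}

```text
clock: 11.0
eef_pos: [0.556, -0.1103, 0.0174]
ee_rot: [[0.994, -0.108, 0.004], [-0.108, -0.994, -0.0], [0.004, 0.0, -1.0]]
ft_force: [2.7, 0.5, 4.1]
finger_gap: 0.0598
grip_force: 2.1
```

```bash
python3 -c "
from h import *
c,j,Z=look()"
```

```text
t 11.0 tcp jig [-36.3  36.6] z 17.4 F jig [2.6 0.8] 4.1 gap 59.8
jaw 284 [[-0.8, -2.8, 41.2], [14.4, 5.0, 48.4], [27.4, 28.8, 54.2]]
jaw angle 0.318
module top x 301 [-34.4  34.2] z 33.1
```

Finger B is off the rear face and the jaw is still up. Now I let the paddle up and rise clear.

Request:
{"api": "play_rows", "payload": {
  "steps": [
    {"offset": [0,0,-0.002],"rotation": [0,0,0],"jaw": 0.3},
    {"offset": [0,0,-0.004],"rotation": [0,0,0],"jaw": 0.3},
    {"offset": [0,0,-0.007],"rotation": [0,0,0],"jaw": 0.3},
    {"offset": [0,0,-0.012],"rotation": [0,0,0],"jaw": 0.3},
    {"offset": [0,0,-0.02],"rotation": [0,0,0],"jaw": 0.3},
    {"offset": [0,0,-0.05],"rotation": [0,0,0],"jaw": 0.3},
    {"offset": [0,0,-0.09],"rotation": [0,0,0],"jaw": 0.3},
    {"offset": [-0.03,0,-0.13],"rotation": [0,0,0],"jaw": 0.3},
    {"offset": [-0.06,0,-0.17],"rotation": [0,0,0],"jaw": 0.3},
    {"offset": [-0.08,0,-0.2],"rotation": [0,0,0],"jaw": 0.3}
  ]
}}

```text
clock: 12.3
eef_pos: [0.4731, -0.1015, 0.2184]
ee_rot: [[0.994, -0.108, 0.001], [-0.108, -0.994, -0.001], [0.001, 0.001, -1.0]]
ft_force: [0.6, -0.2, -0.2]
finger_gap: 0.0602
grip_force: 0.0
```

Request:
{"api": "play_rows", "payload": {
  "steps": [
    {"offset": [0,0,0],"rotation": [0,0,0],"jaw": 0.3},
    {"offset": [0,0,0],"rotation": [0,0,0],"jaw": 0.3},
    {"offset": [0,0,0],"rotation": [0,0,0],"jaw": 0.3}
  ]
}}

```text
clock: 12.68
eef_pos: [0.474, -0.1014, 0.2152]
ee_rot: [[0.994, -0.108, -0.002], [-0.108, -0.994, 0.001], [-0.002, -0.0, -1.0]]
ft_force: [-0.3, 0.1, -0.4]
finger_gap: 0.0596
grip_force: 0.0
```

```bash
python3 -c "
from h import *
look()
c,j,Z=look('wrist')
save('w6.png',cv2.resize(c['image'][0:240,240:440],None,fx=3,fy=2.5,interpolation=cv2.INTER_CUBIC))
k=(abs(Z-34)<4)&(abs(j[...,1]+15)<8)&(j[...,0]>-60)&(j[...,0]<36)
print(np.percentile(j[k][:,0],[1,50,99]))
for x in(34,38,39.5,42):print(x,[round(a,1) for a in proj(c,np.append((jig()[2]@np.array([x,-18.])+jig()[1])/1000,.033))])
"
```

```text
t 12.68 tcp jig [-118.8   36.8] z 215.2 F jig [-0.3  0.1] -0.4 gap 59.6
jaw 345 [[-1.1, -4.3, 39.3], [12.8, 8.0, 46.0], [27.2, 29.5, 50.7]]
jaw angle 0.225
module top x 293 [-24.1  35.1] z 33.1
t 12.72 tcp jig [-118.7   36.8] z 215.2 F jig [0.4 0.2] -0.1 gap 59.9
jaw 1482 [[0.1, -0.9, 43.1], [14.3, 14.0, 47.4], [27.9, 29.5, 51.2]]
jaw angle 0.228
module top x 1173 [-22.5  34.7] z 34.0
[-23.42799421   6.72271871  34.95697656]
34 [np.float64(385.3), np.float64(12.3)]
38 [np.float64(385.5), np.float64(7.4)]
39.5 [np.float64(385.6), np.float64(5.5)]
42 [np.float64(385.8), np.float64(2.3)]
```

View pics/w6.png

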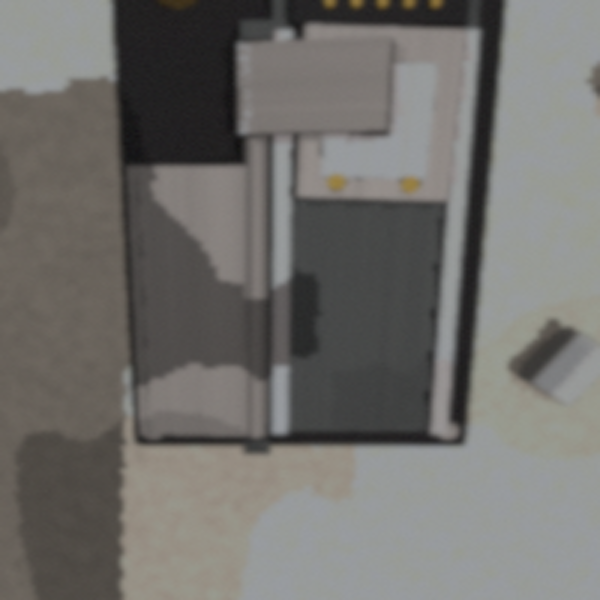

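The jaw rests at about 0.23, its clamped angle. The module's front edge lies on the stop at crop row 28, with no deck showing between. Its rear is at jig x of about -22.5 (home is -22), and the bystanders in view (knob, relay) haven't shifted. Handing in.

```bash
python3 -c "
from h import *
print(env.hand_in())"
```

```text
the job is handed in; nothing more can be done
None
```

The job is handed in after about 13 s of robot time: the module is against the end stop with the jaw clamped on it (clip at about 0.23 rad), and the arm is clear.

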